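# Clamp a biscuit tin in the lidding press

### The job

Slide the tray with the biscuit tin fully home under the screw press, then wind the crank clockwise until the platen just meets the lid, and from that touch give it one further quarter turn, no more and no less, so that the lid sets without denting. Leave the tin clamped like that, let go, and leave the other things on the counter where they are.

Things in the scene. Friction and masses are not known exactly. Their poses are not given: they have to be found in the camera images.
- press: Base of the bench screw press, 220 x 200 x 22 mm; origin at the centre of its underside, on the screw's axis. Its x runs from pillar to pillar (24 mm pillars at x = -88 and +88 mm, up to 222 mm high), its y is the way the tray slides home. A grey cross head, 50 mm deep along y, joins the pillars; its height differs by up to 10 mm from start to start.
- crank_axis (a point): Point on the vertical screw axis, level with the middle of the crank handle (240 to 250 mm above the counter); axes as press. The head's top is 43 mm below this point. A 16 mm screw stands through the crank hub on the axis and sinks as it is wound, its tip at most 13 mm above this point; nothing else of the press but the crank handle is higher than 18 mm below it.
- crank_handle (a point): Middle of the crank's upright wooden handle, a cylinder 22 mm in diameter and 48 mm tall which spins freely on its pin, so a hand of fixed orientation can lead it round. It keeps its height and circles at 60 mm radius about crank_axis; its start varies over three quarters of the circle. Clockwise from above lowers the platen 24 mm per turn. The crank stays where it is left.
- platen_guide (a point): Middle of the cross head's underside, on the screw axis; below hangs the platen, a 72 mm aluminium disc on a stiff preloaded spring. It meets the lid after 0.33 to 1.5 turns. Turning takes about 7.5 N at the handle; the touch suddenly adds 3.5 N, the next quarter turn 2 N (58 and 87 N on the lid). In a pause the handle pushes back with 0 to 2 N before, 2.4 to 6 N after touch.
- tray_handle (a point): Top centre of the upright wooden post on the tray's front end: 20 mm in diameter, 60 mm tall, top 85 mm above the counter, standing on a flat bar 140 mm in front of the centre of the tin's pocket. The tray slides level along the press's +y with 3 N of friction; at the start it is pulled out 75 mm, so the post must go 75 mm that way, to 140 mm from the screw axis.
- tray (a joint): Travel of the tray in m: 0 pulled out, 0.075 fully home against its stop, with the tin under the platen.
- tin: The biscuit tin to be clamped: round, plain metal, 78 mm in diameter, 55 mm tall with its press-on lid, about 0.5 kg, loose in the 84 mm square pocket of the tray. Origin at the centre of its underside, z up its axis.
- spare_tin: Bystander: larger copper-coloured round tin, 90 mm in diameter, 70 mm tall. Origin at the centre of its underside.
- jar: Bystander: amber glass jar with wooden lid, 70 mm in diameter, 100 mm tall. Origin at the centre of its underside.
- cup: Bystander: white china cup, 76 mm in diameter, 85 mm tall. Origin at the centre of its underside.
Not all that is in view belongs to the job. Leave any yellow look-alike of the tin alone.

How it is judged:
On the way, in this order (a step that is already met when the one before it is completed fails the run):
1. the tray is fully home (value of joint tray above 0.072 m and contact force between tin and platen_c0 below 1 N), for 0.2 s.
2. the platen has met the lid (value of joint tray above 0.072 m and contact force between tin and platen_c0 between 20 and 76 N).
At the end, for the whole second after the job is handed in: The tray is fully home (within 3 mm of its stop), the tin stands level and still, and the platen clamps it with 77 to 98 N, which is a quarter turn past first touch to within about 30 degrees; the other things stand upright (value of joint tray above 0.072 m and contact force between tin and platen_c0 between 77 and 98 N and angle between tin's own z axis and vertical below 0.05 rad and linear speed of tin below 0.01 m/s and angle between each of spare_tin, jar, cup's own z axis and vertical below 0.1 rad).
It fails at once if the tin is dented: the press is wound more than about 135 degrees past first touch (lid load over 105 N) (contact force between tin and platen_c0 above 105 N).
It fails at once if the tin is tipped (angle between tin's own z axis and vertical above 0.2 rad).
It fails at once if the spare tin is pushed about (over 20 mm) (distance of spare_tin from where it was at the start of the episode above 0.02 m).
It fails at once if the jar is pushed about (over 20 mm) (distance of jar from where it was at the start of the episode above 0.02 m).
It fails at once if the cup is pushed about (over 20 mm) (distance of cup from where it was at the start of the episode above 0.02 m).
It also fails if it takes over 72 s, if anything falls off the work surface, if the arm or the gripper's body presses on something with over 40 N, if the wrist force passes 120 N, or if a joint passes its speed limit or range.

### The arm

A 6-joint arm with a two-finger parallel gripper is mounted at the origin on the work surface. World frame = base frame: x ahead of the robot, y to its left, z up, the work surface at z = 0. Lengths are in m, angles in rad, forces in N, time in s.
With the tool pointing down it reaches from about 0.35 to 0.875 m from the base axis. Payload 15.5 kg.
Tool frame: the origin (TCP) lies at the very end of the fingers, on their centre line; the grasp point (between the pads) lies 19 mm behind it (robot.hold_point_z is the distance from the TCP to the grasp point, in m); z points along the fingers, y is the line along which they close (so a half turn about z gives the same grasp; the last joint's range is limited). The gripper opens to 85 mm and grips with 20 to 120 N. Pads are 22 mm wide; open, the fingers measure 114 mm over their backs; the gripper's body (76 mm by 85 mm) begins 54 mm behind the grasp point. The pads swing forward as they close: fully open they stand 13 mm farther back than shut.
Start: joints at [1.062, 0.494, 1.345, -0, 1.302, -0.096], TCP at [0.251, 0.573, 0.231] pointing down, gripper open.
Joint ranges: [-2.91, 2.91], [-0.82, 2.16], [0.22, 2.67], [-1.22, 4.37], [0.12, 2.79], [-3.08, 3.08]. Speed limits (rad/s): [1.89, 1.89, 2.57, 3.01, 3.01, 3.01].

### API

Orientations are given as a unit quaternion [w, x, y, z].
In Python, from station import robot gives the robot as it stands.
- The arm moves only by the shell command python3 -m jog 'ROWS' [OPENING] [FORCE]. ROWS is JSON, a list of rows, each a list of 4 numbers: the shift along the tool's x, y, z in m, then the turn about the tool's z in rad. A call has 1 to 5 rows; each row shifts and turns the commanded pose from where the row before left it, along the tool's axes as they then stand; what a row does not reach is not made up. A row lasts 1/10 s, in which the tool goes at most 50 mm and 8.59 degrees, less where a joint would pass 70% of its speed; a pose out of reach is approached as far as the arm can. A call is refused whole if a number of a shift passes 0.05 or a number of a turn 0.15, either way. A call with a gripper value outside its range is refused whole. OPENING is the finger opening in m, from 0 to 0.0854, set as the call begins (- or left out, the last holds). The fingers move at their own pace and stop on an object; FORCE is the grip in N (left out, the last holds). Time passes only in rows, so rows that do not move let the fingers close. It gives the time, the measured TCP pose, the force, the opening and the grip force at its end, in the units of the state.
- robot.get_obs(): the state, without advancing time (a new reading comes with each control period).
- robot.read_camera(name): name is "scene" or "top" or "wrist"; returns a dict with "image" (400x640x3 uint8, red, green, blue), "K" (3x3 intrinsics, pixels), "xyz" and "orientation" of the camera in the world; the wrist camera has in their place "tool_from_camera" (4x4, takes a point from camera to tool coordinates, whose origin is the TCP and whose axes are the flange's). Camera axes: x right, y up, looking along -z (the intrinsics and any distortion apply to the point x, -y, -z); pixel columns grow to the right and rows downward; lengths in m; the calibration is good to about 2 mm. A picture is of the moment at which its call begins: read the wrist's pose just before it. There is no depth.
- robot.hand_in(): hands the job in; it is judged then, once.
Trained networks look in a picture, given as the dict that the camera call returned (one of the last four; its "shot" number tells which), for a name from the list of things; names that differ only in an ending like _2 or _b are one class to them, and where a whole thing is asked for, a point or a joint stands for the part that bears it (a point fixed in the world has none). Each returns a list of dicts, best first, with "confidence" (0 to 1); they miss things now and then, are a little off and sometimes report something else, mostly with a low value. They report only what shows in the picture. A call takes as long as a camera call. They do not tell look-alikes from the thing itself.
- robot.spot_in(label, picture): "at" ([x, y, z] in m, in the coordinates of the camera as it stood for that picture, good to about 4 mm: the middle of the surface that is visible of it).
- robot.mark_of(label, picture): "at" ([x, y, z] in m, in the coordinates of the camera as it stood for that picture, good to about 4 mm: a listed point, or the origin of a listed thing).
The state is a dict: "t": time; "qpos": joint angles; "qvel": joint speeds; "tau": joint torques, N m; "position": TCP position; "tool_rot": TCP orientation; "contact_force": force on the tool from outside, world axes, zero at the start; "wrist_torque": the same for the moment, N m; "width": finger opening in m; "grip_force": force on a finger pad.
Only numpy, scipy, OpenCV 4.12 (cv2) and the standard library are available. Lean on these libraries where they do the work, as an engineer would, in place of code of your own. Each camera call takes 0.05 s, during which the arm holds its last target. There are 200 camera calls.

## Working session

There is one attempt and no reset: what is moved stays moved. The work goes in short steps, Python scripts to look and compute and a shell command to move; the robot and the scene stay as the last step left them, time stands still between calls to the robot, and variables do not carry over. Pictures are saved under pics/ and viewed, at most 10 in all, crops included, and the job is handed in when it is done.

```bash
mkdir -p pics; cat > h.py <<'E'
import numpy as np, cv2
from scipy.spatial.transform import Rotation as R
from station import robot
def q(o): return R.from_quat([o[1],o[2],o[3],o[0]])
def tow(pic,p,obs=None):
    p=np.array(p)
    if "tool_from_camera" in pic:
        t=np.array(pic["tool_from_camera"])@np.r_[p,1]
        return q(obs["tool_rot"]).apply(t[:3])+obs["position"]
    return q(pic["orientation"]).apply(p)+pic["xyz"]
def shot(n,save=None):
    o=robot.get_obs(); p=robot.read_camera(n)
    if save: cv2.imwrite(f"pics/{save}.png",cv2.cvtColor(p["image"],cv2.COLOR_RGB2BGR))
    return p,o
E
cat > a.py <<'E'
from h import *
ims=[]
for n in("scene","top"):
    p,o=shot(n); ims.append(p["image"])
    for l in("press","crank_axis","crank_handle","platen_guide","tray_handle","tin","spare_tin","jar","cup"):
        for d in robot.mark_of(l,p)[:3]:
            print(n,l,round(d["confidence"],2),tow(p,d["at"],o).round(3))
    print(o["t"])
print(o)
im=np.vstack(ims); cv2.imwrite("pics/a.png",cv2.cvtColor(cv2.resize(im,(480,600)),cv2.COLOR_RGB2BGR))
E
python3 a.py
```

```text
scene press 0.66 [ 0.562  0.131 -0.   ]
scene crank_axis 0.84 [0.557 0.131 0.247]
scene crank_handle 0.87 [0.609 0.096 0.248]
scene crank_handle 0.48 [0.556 0.131 0.248]
scene platen_guide 0.9 [0.559 0.128 0.173]
scene tray_handle 0.86 [ 0.556 -0.084  0.086]
scene tin 0.95 [ 0.457 -0.061  0.004]
scene tin 0.86 [0.559 0.054 0.033]
scene tin 0.67 [ 0.651 -0.073  0.004]
scene spare_tin 0.6 [ 0.54  -0.421  0.002]
scene jar 0.7 [ 0.496  0.417 -0.   ]
scene cup 0.87 [0.605 0.383 0.001]
0.0
top press 0.96 [ 0.558  0.128 -0.001]
top press 0.44 [ 0.603  0.384 -0.   ]
top crank_axis 0.68 [0.559 0.131 0.247]
top crank_axis 0.24 [ 0.539 -0.424  0.001]
top crank_handle 0.5 [0.603 0.093 0.248]
top platen_guide 0.92 [0.557 0.126 0.172]
top tray_handle 0.93 [ 0.554 -0.086  0.089]
top tin 0.86 [0.56  0.058 0.036]
top tin 0.84 [ 0.462 -0.06  -0.001]
top tin 0.71 [ 0.646 -0.071 -0.003]
top spare_tin 0.7 [ 0.544 -0.419  0.003]
top spare_tin 0.28 [ 0.557  0.128 -0.002]
top jar 0.68 [ 0.491  0.417 -0.002]
top cup 0.75 [0.605 0.383 0.003]
0.5
{'t': 0.5, 'qpos': array([ 1.06251290e+00,  4.93633497e-01,  1.34554395e+00,  1.59728467e-05,
        1.30252461e+00, -9.55195662e-02]), 'qvel': array([-6.39405034e-04,  2.11755939e-05,  8.28789260e-04,  1.13176849e-03,
        7.43739896e-04, -2.21610831e-04]), 'tau': array([-2.81668617e-04, -8.81427097e+01, -3.84030139e+01,  2.28995314e-04,
        1.92331958e-03, -7.82678711e-06]), 'position': array([0.25070226, 0.57248062, 0.23124121]), 'tool_rot': array([-2.36168777e-05,  2.04922031e-01,  9.78778299e-01, -4.99371234e-05]), 'contact_force': array([-0.94433369,  0.0542283 , -0.33562973]), 'wrist_torque': array([-0.04776112,  0.05070556, -0.02591809]), 'grip_force': 0.0, 'width': 0.08540067770487933}
```

View pics/a.png

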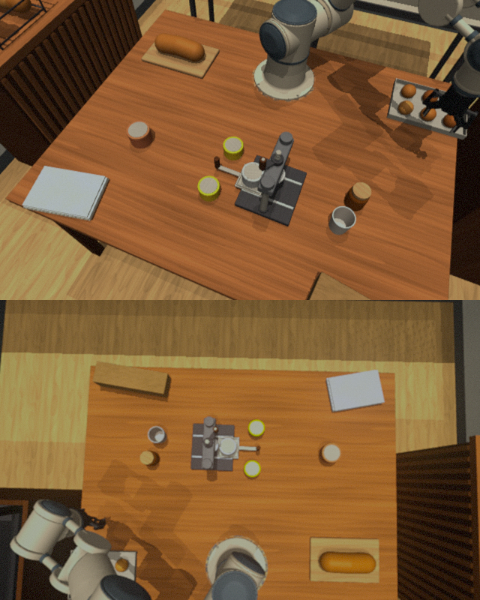

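The networks find the press at (0.558, 0.129) and the post at (0.555, -0.085). They are 0.214 m apart against the 0.215 m expected, so the slide direction is about +y.

There are three tin candidates in the top view:
- The grey one, at about (228,447), lies in the tray pocket at (0.56, 0.056) and is plain metal, so it is the one meant.
- The two others, at (256,428) and (252,469), have yellow rims and stand on the counter, so they are look-alikes.

I only need to touch the post and the crank. I will confirm the tin in a crop while lifting.

```bash
python3 -m jog '[[0,0,-0.03,-0.137],[0,0,-0.045,-0.137],[0,0,-0.045,-0.138]]' 0.055 40; python3 - <<'E'
from h import *
p,o=shot("top")
cv2.imwrite("pics/crop.png",cv2.cvtColor(cv2.resize(p["image"][130:260,230:390],(640,520),interpolation=cv2.INTER_CUBIC),cv2.COLOR_RGB2BGR))
T=q(o["tool_rot"]).as_matrix();print(T.round(3),o["position"])
print("to post, tool axes",T.T@(np.array([.555,-.085,.16])-o["position"]))
E
```

```text
t: 1.3
position: [0.2505, 0.5721, 0.3524]
tool_rot: [-0.0, -0.002, 1.0, -0.001]
contact_force: [-0.7, 1.2, -0.8]
width: 0.0549
grip_force: 0.0
[[-1.    -0.005 -0.001]
 [-0.005  1.    -0.001]
 [ 0.001 -0.001 -1.   ]] [0.25050503 0.57211399 0.35244496]
to post, tool axes [-0.30145892 -0.65835971  0.1929665 ]
```

View pics/crop.png

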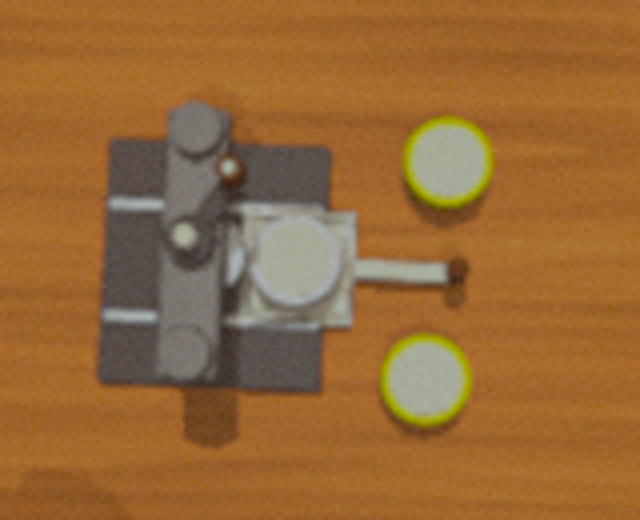

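The crop shows the grey-rimmed tin in the tray at (295,262), the post at (457,270) between the yellow look-alikes at (448,162) and (426,380), and the crank handle at (230,168). Next I travel to above the post.

```bash
python3 -m jog '[[-0.019,-0.041,0,0],[-0.019,-0.041,0,0],[-0.019,-0.041,0,0],[-0.019,-0.041,0,0],[-0.019,-0.041,0,0]]' >/dev/null; python3 -m jog '[[-0.019,-0.041,0,0],[-0.019,-0.041,0,0],[-0.019,-0.041,0,0],[-0.019,-0.041,0,0],[-0.019,-0.041,0,0]]'; python3 -m jog '[[-0.019,-0.041,0,0],[-0.019,-0.041,0,0],[-0.019,-0.041,0,0],[-0.019,-0.041,0,0],[-0.019,-0.041,0,0]]'; python3 -m jog '[[-0.016,-0.043,0.02,0],[0,0,0.045,0],[0,0,0.045,0],[0,0,0.045,0],[0,0,0,0]]'
python3 - <<'E'
from h import *
p,o=shot("wrist","w1")
T=q(o["tool_rot"]).as_matrix();print(T.round(3),o["position"],o["t"])
for d in robot.mark_of("tray_handle",p)[:2]: print(d["confidence"],tow(p,d["at"],o))
for l in("tray_handle","crank_handle","crank_axis"):
  p,o=shot("top")
  for d in robot.mark_of(l,p)[:2]: print(l,d["confidence"],tow(p,d["at"],o))
E
```

```text
t: 2.35
position: [0.4408, 0.1606, 0.3515]
tool_rot: [0.0, 0.0, 1.0, 0.0]
contact_force: [1.7, 1.1, -0.4]
width: 0.0551
grip_force: 0.0
t: 2.85
position: [0.5357, -0.0446, 0.3514]
tool_rot: [0.0, 0.001, 1.0, -0.0]
contact_force: [0.8, 1.9, 0.5]
width: 0.055
grip_force: 0.0
t: 3.35
position: [0.5481, -0.0851, 0.1916]
tool_rot: [-0.004, 0.001, 1.0, 0.001]
contact_force: [-0.6, -0.2, 0.2]
width: 0.0551
grip_force: 0.0
[[-1.     0.001 -0.009]
 [ 0.001  1.     0.002]
 [ 0.009  0.002 -1.   ]] [ 0.5481257  -0.08505009  0.19164645] 3.35
0.75 [ 0.55406682 -0.08324428  0.08798458]
crank_handle 0.69 [0.60906949 0.09573033 0.24932798]
crank_axis 0.88 [0.55971005 0.13297343 0.24768864]
```

View pics/w1.png

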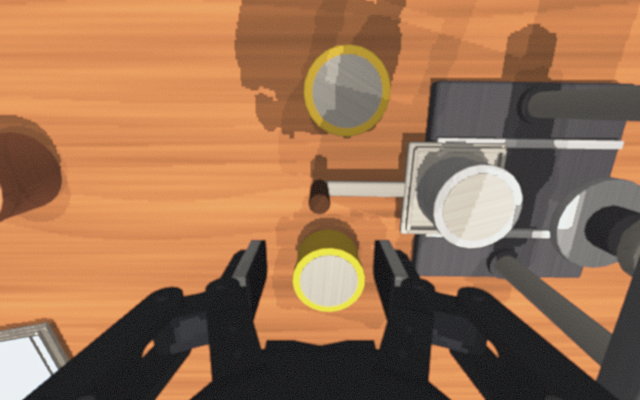

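The wrist view shows the post at about (320,190), centred between the fingers in y, with the look-alikes at (345,90) and (330,280). The wrist estimate of (0.554, -0.083, 0.088) matches the earlier ones. I descend and grip.

```bash
python3 -m jog '[[-0.006,0.001,0.03,0],[0,0,0.04,0],[0,0,0.04,0],[0,0,0.03,0],[0,0,0,0]]'; python3 -m jog '[[0,0,0,0],[0,0,0,0],[0,0,0,0],[0,0,0,0]]' 0 40
```

```text
t: 4.25
position: [0.5555, -0.0842, 0.0538]
tool_rot: [-0.002, 0.0, 1.0, 0.001]
contact_force: [0.1, 0.0, 0.9]
width: 0.0551
grip_force: 0.0
t: 4.65
position: [0.5585, -0.085, 0.0584]
tool_rot: [0.002, 0.0, 1.0, -0.0]
contact_force: [-1.1, 1.1, 8.6]
width: 0.0184
grip_force: 38.7
```

```bash
python3 -m jog '[[0,0.01,0,0],[0,0.015,0,0],[0,0.015,0,0],[0,0.015,0,0],[0,0.01,0,0]]';python3 -m jog '[[0,0.006,0,0],[0,0.004,0,0],[0,0.002,0,0],[0,0,0,0]]'
```

```text
t: 5.15
position: [0.5595, -0.0194, 0.0584]
tool_rot: [0.003, 0.0, 1.0, -0.0]
contact_force: [3.3, -3.5, 9.2]
width: 0.0184
grip_force: 39.4
t: 5.55
position: [0.5596, -0.0102, 0.0584]
tool_rot: [0.003, -0.0, 1.0, -0.002]
contact_force: [1.9, -27.1, 9.8]
width: 0.0187
grip_force: 40.3
```

The wrist force rose to -27 N after 75 mm of travel, so the tray is against its stop. I release, lift and re-measure the crank.

```bash
python3 -m jog '[[0,-0.002,0,0],[0,0,0,0],[0,0,0,0]]' 0.05 40; python3 -m jog '[[0,0,-0.03,0],[0,0,-0.045,0],[0,0,-0.05,0],[0,0,-0.05,0],[0,0,-0.05,0]]';python3 -m jog '[[0,-0.02,-0.045,0],[0,0,0,0]]'
python3 - <<'E'
from h import *
for n in("wrist","top","scene"):
  p,o=shot(n)
  for l in("tray_handle","crank_handle","crank_axis","tin"):
    for d in robot.mark_of(l,p)[:1]: print(n,l,round(d["confidence"],2),tow(p,d["at"],o).round(4))
  print(o["t"],o["position"],o["contact_force"])
E
```

```text
t: 5.85
position: [0.5573, -0.0096, 0.0568]
tool_rot: [0.0, 0.0, 1.0, 0.0]
contact_force: [0.6, -0.3, -0.8]
width: 0.0501
grip_force: 0.0
t: 6.35
position: [0.5566, -0.0093, 0.2837]
tool_rot: [-0.0, 0.0, 1.0, 0.0]
contact_force: [2.3, -0.2, -1.3]
width: 0.0499
grip_force: 0.0
t: 6.55
position: [0.5594, -0.0311, 0.3328]
tool_rot: [0.005, 0.001, 1.0, -0.001]
contact_force: [0.9, -0.1, -0.6]
width: 0.0499
grip_force: 0.0
wrist tray_handle 0.81 [ 0.5538 -0.0069  0.086 ]
wrist crank_handle 0.57 [0.6125 0.0987 0.2467]
wrist crank_axis 0.7 [0.5606 0.1316 0.2486]
wrist tin 0.87 [ 0.6486 -0.0753  0.001 ]
6.55 [ 0.5593816  -0.03110231  0.33279243] [ 0.89017315 -0.09875335 -0.5503575 ]
top tray_handle 0.62 [ 0.5551 -0.0104  0.0878]
top crank_handle 0.57 [0.6056 0.0939 0.2494]
top crank_axis 0.7 [0.5607 0.1337 0.2463]
top tin 0.83 [ 0.4648 -0.0579  0.0011]
6.8 [ 0.5565039  -0.02924955  0.32499583] [-0.55472739  0.13289743 -0.33282611]
scene tray_handle 0.8 [ 0.5563 -0.0081  0.0851]
scene crank_handle 0.79 [0.6067 0.0967 0.2507]
scene crank_axis 0.72 [0.5555 0.1324 0.2479]
scene tin 0.76 [ 0.6433 -0.0697  0.0032]
7.05 [ 0.55705087 -0.02948339  0.32565141] [ 0.32687306 -0.91157271  0.62105654]
```

```bash
python3 -m jog '[[-0.017,0.042,0,0],[-0.017,0.042,0,0],[-0.016,0.041,0,0],[0,0,0,0],[0,0,0,0]]';  python3 - <<'E'
from h import *
p,o=shot("wrist","w2")
for l in("crank_handle","crank_axis"):
    for d in robot.mark_of(l,p)[:1]: print(l,round(d["confidence"],2),tow(p,d["at"],o).round(4))
print(o["t"],o["position"])
E
```

```text
t: 7.8
position: [0.6074, 0.0961, 0.326]
tool_rot: [-0.0, -0.0, 1.0, -0.0]
contact_force: [0.5, -0.4, 0.5]
width: 0.0499
grip_force: 0.0
crank_handle 0.68 [0.6106 0.1024 0.248 ]
crank_axis 0.66 [0.5588 0.1344 0.2473]
7.8 [0.60735127 0.09606991 0.32595997]
```

View pics/w2.png

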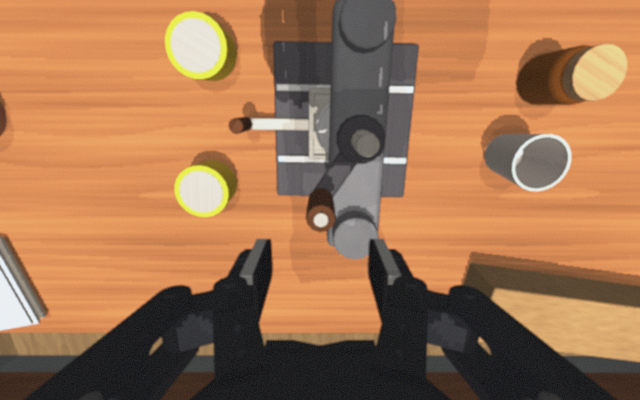

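The handle top is at (320,218), midway between the fingers, and the screw is at (365,143), clear of them. I descend and grip lightly.

```bash
python3 -m jog '[[0,0,0.03,0],[0,0,0.03,0],[0,0,0.03,0],[0,0,0,0],[0,0,0,0]]'; python3 -m jog '[[0,0,0,0],[0,0,0,0],[0,0,0,0],[0,0,0,0],[0,0,0,0]]' 0 30
```

```text
t: 8.45
position: [0.6074, 0.0945, 0.2371]
tool_rot: [-0.0, 0.001, 1.0, -0.0]
contact_force: [0.6, 0.0, 0.8]
width: 0.05
grip_force: 0.0
t: 8.95
position: [0.608, 0.0953, 0.2382]
tool_rot: [0.001, 0.0, 1.0, 0.0]
contact_force: [-2.3, -0.0, 8.4]
width: 0.0211
grip_force: 29.7
```

```bash
cat > c.py <<'E'
import sys
from h import *
C=np.array([float(sys.argv[3]),float(sys.argv[4])]) if len(sys.argv)>4 else np.array([.5585,.132])
st=float(sys.argv[1]);n=int(sys.argv[2])
o=robot.get_obs();d=o["position"][:2]-C;a=np.arctan2(d[1],d[0])
f=o["contact_force"][:2];er=np.array([np.cos(a),np.sin(a)]);et=np.array([np.sin(a),-np.cos(a)])
print("t",o["t"],"r %.4f ang %.1f  Frad %.1f Ftan(cw) %.1f"%(np.hypot(*d),np.degrees(a),f@er,f@et))
w=a-np.radians(st)*np.arange(n+1);P=.06*np.c_[np.cos(w),np.sin(w)]
print([[round(-x,4),round(y,4),0,0] for x,y in np.diff(P,axis=0)])
E
python3 c.py 5 5; python3 c.py 10 5
```

```text
t 8.95 r 0.0616 ang -36.6  Frad -1.8 Ftan(cw) 1.4
[[np.float64(0.0033), np.float64(-0.0041), 0, 0], [np.float64(0.0036), np.float64(-0.0038), 0, 0], [np.float64(0.004), np.float64(-0.0034), 0, 0], [np.float64(0.0042), np.float64(-0.0031), 0, 0], [np.float64(0.0045), np.float64(-0.0027), 0, 0]]
t 8.95 r 0.0616 ang -36.6  Frad -1.8 Ftan(cw) 1.4
[[np.float64(0.0069), np.float64(-0.0078), 0, 0], [np.float64(0.0082), np.float64(-0.0065), 0, 0], [np.float64(0.0092), np.float64(-0.005), 0, 0], [np.float64(0.0099), np.float64(-0.0033), 0, 0], [np.float64(0.0103), np.float64(-0.0015), 0, 0]]
```

```bash
sed -i 's/round(-x,4),round(y,4)/float(round(-x,4)),float(round(y,4))/' c.py; python3 -m jog '[[0.0033,-0.0041,0,0],[0.0036,-0.0038,0,0],[0.004,-0.0034,0,0],[0.0042,-0.0031,0,0],[0.0045,-0.0027,0,0]]' | tee -a log; python3 c.py 10 5
```

```text
t: 9.45
position: [0.5896, 0.0782, 0.2383]
tool_rot: [0.003, 0.0, 1.0, 0.0]
contact_force: [7.8, 1.3, 1.9]
width: 0.0212
grip_force: 29.3
t 9.45 r 0.0621 ang -59.9  Frad 2.8 Ftan(cw) -7.4
[[0.0095, -0.0044, 0, 0], [0.0101, -0.0027, 0, 0], [0.0104, -0.0009, 0, 0], [0.0104, 0.0009, 0, 0], [0.0101, 0.0027, 0, 0]]
```

```bash
python3 -m jog '[[0.0095,-0.0044,0,0],[0.0101,-0.0027,0,0],[0.0104,-0.0009,0,0],[0.0104,0.0009,0,0],[0.0101,0.0027,0,0]]' | tee -a log; python3 c.py 8 5
```

```text
t: 9.95
position: [0.5388, 0.0729, 0.2382]
tool_rot: [0.003, 0.001, 1.0, -0.001]
contact_force: [6.3, -4.2, 4.5]
width: 0.0211
grip_force: 30.0
t 9.95 r 0.0623 ang -108.4  Frad 2.0 Ftan(cw) -7.3
[[0.0077, 0.0032, 0, 0], [0.0072, 0.0042, 0, 0], [0.0066, 0.0052, 0, 0], [0.0058, 0.0061, 0, 0], [0.0049, 0.0068, 0, 0]]
```

```bash
python3 -m jog '[[0.0077,0.0032,0,0],[0.0072,0.0042,0,0],[0.0066,0.0052,0,0],[0.0058,0.0061,0,0],[0.0049,0.0068,0,0]]' | tee -a log; python3 c.py 5 5
```

```text
t: 10.45
position: [0.5067, 0.0991, 0.2382]
tool_rot: [0.003, 0.0, 1.0, -0.0]
contact_force: [7.6, -3.4, 5.2]
width: 0.0211
grip_force: 29.9
t 10.45 r 0.0613 ang -147.5  Frad -4.6 Ftan(cw) -6.9
[[0.0026, 0.0045, 0, 0], [0.0022, 0.0047, 0, 0], [0.0018, 0.0049, 0, 0], [0.0014, 0.0051, 0, 0], [0.0009, 0.0052, 0, 0]]
```

```bash
cat > fit.py <<'E'
import re,numpy as np
from scipy.optimize import least_squares
P=np.array([eval(l.split(":")[1])[:2] for l in open("log") if l.startswith("position")]+[[.608,.0953]])
r=least_squares(lambda c:np.hypot(*(P-c).T)-.06,[.5585,.132]);print(r.x.round(4),(r.fun*1e3).round(1))
E
python3 -m jog '[[0.0026,0.0045,0,0],[0.0022,0.0047,0,0],[0.0018,0.0049,0,0],[0.0014,0.0051,0,0],[0.0009,0.0052,0,0]]' | tee -a log; python3 fit.py; C=$(python3 fit.py|sed 's/\[\([^]]*\)\].*/\1/'); python3 c.py 5 5 $C
```

```text
t: 10.95
position: [0.4987, 0.1235, 0.2382]
tool_rot: [0.003, 0.0, 1.0, -0.0]
contact_force: [10.7, -5.4, 1.4]
width: 0.021
grip_force: 29.6
[0.5585 0.1295] [-0.  -0.1  0.   0.1  0.1]
t 10.95 r 0.0601 ang -174.3  Frad -10.1 Ftan(cw) -6.4
[[0.0003, 0.0052, 0, 0], [-0.0002, 0.0052, 0, 0], [-0.0006, 0.0052, 0, 0], [-0.0011, 0.0051, 0, 0], [-0.0015, 0.005, 0, 0]]
```

```bash
sed -i 's/.5585,.132\]/.5585,.1295]/' c.py; python3 -m jog '[[-0.0005,0.0052,0,0],[-0.001,0.0052,0,0],[-0.0006,0.0052,0,0],[-0.0011,0.0051,0,0],[-0.0015,0.005,0,0]]' | tee -a log|grep for; python3 c.py 5 5
```

```text
contact_force: [-1.7, -7.4, 11.1]
grip_force: 30.7
t 11.45 r 0.0599 ang 160.9  Frad -0.9 Ftan(cw) -7.6
[[-0.0019, 0.0049, 0, 0], [-0.0023, 0.0047, 0, 0], [-0.0027, 0.0045, 0, 0], [-0.0031, 0.0042, 0, 0], [-0.0035, 0.0039, 0, 0]]
```

```bash
python3 -m jog '[[-0.0019,0.0049,0,0],[-0.0023,0.0047,0,0],[-0.0027,0.0045,0,0],[-0.0031,0.0042,0,0],[-0.0035,0.0039,0,0]]' | tee -a log|grep for; python3 c.py 5 4
```

```text
contact_force: [-2.7, -8.3, 10.9]
grip_force: 30.7
t 11.95 r 0.0600 ang 136.0  Frad -3.8 Ftan(cw) -7.9
[[-0.0038, 0.0036, 0, 0], [-0.0041, 0.0033, 0, 0], [-0.0044, 0.0029, 0, 0], [-0.0046, 0.0025, 0, 0]]
```

```bash
python3 -m jog '[[-0.004,0.0034,0,0],[-0.0041,0.0033,0,0],[-0.0044,0.0029,0,0],[-0.0046,0.0025,0,0]]' | tee -a log|grep for; python3 c.py 5 4
```

```text
contact_force: [-5.3, -7.0, 12.4]
grip_force: 30.8
t 12.35 r 0.0601 ang 116.1  Frad -3.9 Ftan(cw) -7.8
[[-0.0048, 0.0021, 0, 0], [-0.005, 0.0017, 0, 0], [-0.0051, 0.0012, 0, 0], [-0.0052, 0.0008, 0, 0]]
```

```bash
python3 -m jog '[[-0.0048,0.0019,0,0],[-0.005,0.0015,0,0],[-0.0051,0.0012,0,0],[-0.0052,0.0008,0,0]]' | tee -a log|grep for; python3 c.py 5 4
```

```text
contact_force: [-6.3, -2.5, 13.4]
grip_force: 30.8
t 12.75 r 0.0601 ang 96.4  Frad -1.8 Ftan(cw) -6.6
[[-0.0052, 0.0004, 0, 0], [-0.0052, -0.0001, 0, 0], [-0.0052, -0.0006, 0, 0], [-0.0051, -0.001, 0, 0]]
```

```bash
python3 -m jog '[[-0.0052,0.0004,0,0],[-0.0052,-0.0001,0,0],[-0.0052,-0.0006,0,0],[-0.0051,-0.001,0,0]]' | tee -a log|grep for; python3 c.py 5 4
```

```text
contact_force: [-8.1, -1.4, 12.7]
grip_force: 30.8
t 13.15 r 0.0601 ang 76.6  Frad -3.2 Ftan(cw) -7.6
[[-0.005, -0.0014, 0, 0], [-0.0049, -0.0019, 0, 0], [-0.0047, -0.0023, 0, 0], [-0.0045, -0.0027, 0, 0]]
```

```bash
python3 -m jog '[[-0.005,-0.0016,0,0],[-0.0049,-0.002,0,0],[-0.0047,-0.0023,0,0],[-0.0045,-0.0027,0,0]]' | tee -a log|grep for; python3 c.py 5 4
```

```text
contact_force: [-7.1, 1.8, 10.6]
grip_force: 30.6
t 13.55 r 0.0601 ang 56.6  Frad -2.4 Ftan(cw) -6.9
[[-0.0042, -0.0031, 0, 0], [-0.004, -0.0034, 0, 0], [-0.0036, -0.0038, 0, 0], [-0.0033, -0.0041, 0, 0]]
```

```bash
python3 -m jog '[[-0.0042,-0.0031,0,0],[-0.004,-0.0034,0,0],[-0.0036,-0.0038,0,0],[-0.0033,-0.0041,0,0]]' | tee -a log|grep for; python3 c.py 5 4
```

```text
contact_force: [-6.0, 3.5, 9.1]
grip_force: 30.5
t 13.95 r 0.0601 ang 36.6  Frad -2.7 Ftan(cw) -6.4
[[-0.0029, -0.0043, 0, 0], [-0.0025, -0.0046, 0, 0], [-0.0021, -0.0048, 0, 0], [-0.0017, -0.0049, 0, 0]]
```

```bash
python3 -m jog '[[-0.0029,-0.0043,0,0],[-0.0025,-0.0046,0,0],[-0.0021,-0.0048,0,0],[-0.0017,-0.0049,0,0]]' | tee -a log|grep for; python3 c.py 5 4
```

```text
contact_force: [-5.4, 6.1, 8.9]
grip_force: 30.5
t 14.35 r 0.0602 ang 16.8  Frad -3.4 Ftan(cw) -7.4
[[-0.0013, -0.0051, 0, 0], [-0.0008, -0.0052, 0, 0], [-0.0004, -0.0052, 0, 0], [0.0001, -0.0052, 0, 0]]
```

```bash
python3 -m jog '[[-0.001,-0.0051,0,0],[-0.0006,-0.0052,0,0],[-0.0004,-0.0052,0,0],[0.0001,-0.0052,0,0]]' | tee -a log|grep for; python3 c.py 5 4
```

```text
contact_force: [-0.3, 7.5, 5.9]
grip_force: 30.3
t 14.75 r 0.0601 ang -3.1  Frad -0.7 Ftan(cw) -7.5
[[0.0005, -0.0052, 0, 0], [0.001, -0.0051, 0, 0], [0.0014, -0.005, 0, 0], [0.0018, -0.0049, 0, 0]]
```

```bash
python3 -m jog '[[0.0005,-0.0052,0,0],[0.001,-0.0051,0,0],[0.0014,-0.005,0,0],[0.0018,-0.0049,0,0]]' | tee -a log|grep for; python3 c.py 5 4
```

```text
contact_force: [1.3, 7.0, 6.2]
grip_force: 30.3
t 15.15 r 0.0602 ang -23.0  Frad -1.5 Ftan(cw) -6.9
[[0.0022, -0.0047, 0, 0], [0.0027, -0.0045, 0, 0], [0.003, -0.0043, 0, 0], [0.0034, -0.004, 0, 0]]
```

```bash
python3 -m jog '[[0.0022,-0.0047,0,0],[0.0027,-0.0045,0,0],[0.003,-0.0043,0,0],[0.0034,-0.004,0,0]]' | tee -a log|grep for; python3 c.py 5 4
```

```text
contact_force: [1.4, 8.5, 7.5]
grip_force: 30.3
t 15.55 r 0.0602 ang -42.9  Frad -4.8 Ftan(cw) -7.2
[[0.0037, -0.0037, 0, 0], [0.004, -0.0033, 0, 0], [0.0043, -0.003, 0, 0], [0.0045, -0.0026, 0, 0]]
```

```bash
python3 -m jog '[[0.0039,-0.0035,0,0],[0.0042,-0.0031,0,0],[0.0043,-0.003,0,0],[0.0045,-0.0026,0,0]]' | tee -a log|grep for; python3 c.py 5 4
```

```text
contact_force: [4.5, 5.7, 4.5]
grip_force: 30.1
t 15.95 r 0.0601 ang -62.6  Frad -2.9 Ftan(cw) -6.6
[[0.0047, -0.0022, 0, 0], [0.0049, -0.0018, 0, 0], [0.0051, -0.0013, 0, 0], [0.0052, -0.0009, 0, 0]]
```

```bash
python3 -m jog '[[0.0047,-0.0022,0,0],[0.0049,-0.0018,0,0],[0.0051,-0.0013,0,0],[0.0052,-0.0009,0,0]]' | tee -a log|grep for; python3 c.py 5 4
```

```text
contact_force: [6.4, 5.9, 4.3]
grip_force: 30.0
t 16.35 r 0.0601 ang -82.4  Frad -5.0 Ftan(cw) -7.1
[[0.0052, -0.0005, 0, 0], [0.0052, -0.0, 0, 0], [0.0052, 0.0004, 0, 0], [0.0052, 0.0009, 0, 0]]
```

```bash
python3 -m jog '[[0.0052,-0.0002,0,0],[0.0052,0.0002,0,0],[0.0052,0.0004,0,0],[0.0052,0.0009,0,0]]' | tee -a log|grep for; python3 c.py 5 4
```

```text
contact_force: [9.0, 1.8, 3.1]
grip_force: 29.9
t 16.75 r 0.0600 ang -102.1  Frad -3.6 Ftan(cw) -8.5
[[0.0051, 0.0013, 0, 0], [0.0049, 0.0018, 0, 0], [0.0048, 0.0022, 0, 0], [0.0046, 0.0026, 0, 0]]
```

```bash
python3 -m jog '[[0.0051,0.0015,0,0],[0.0049,0.002,0,0],[0.0048,0.0022,0,0]]' | tee -a log|grep for; python3 c.py 5 4
```

```text
contact_force: [7.7, -2.1, 4.6]
grip_force: 30.0
t 17.05 r 0.0600 ang -117.3  Frad -1.7 Ftan(cw) -7.8
[[0.0045, 0.0026, 0, 0], [0.0043, 0.003, 0, 0], [0.004, 0.0033, 0, 0], [0.0037, 0.0037, 0, 0]]
```

```bash
python3 -m jog '[[0.0045,0.0026,0,0],[0.0043,0.003,0,0],[0.004,0.0033,0,0]]' | tee -a log|grep for; python3 c.py 5 4
```

```text
contact_force: [6.0, -3.4, 3.7]
grip_force: 30.1
t 17.35 r 0.0600 ang -132.2  Frad -1.5 Ftan(cw) -6.7
[[0.0037, 0.0037, 0, 0], [0.0034, 0.004, 0, 0], [0.003, 0.0043, 0, 0], [0.0026, 0.0045, 0, 0]]
```

```bash
python3 -m jog '[[0.0037,0.0037,0,0],[0.0034,0.004,0,0],[0.003,0.0043,0,0]]' | tee -a log|grep for; python3 c.py 5 4
```

```text
contact_force: [8.3, -7.6, 4.5]
grip_force: 30.2
t 17.65 r 0.0600 ang -146.9  Frad -2.8 Ftan(cw) -10.9
[[0.0027, 0.0045, 0, 0], [0.0023, 0.0047, 0, 0], [0.0018, 0.0049, 0, 0], [0.0014, 0.005, 0, 0]]
```

Tangential force jumped from about 7 to 10.9 N between -132° and -147°. I take a short move to confirm that is the touch.

```bash
python3 -m jog '[[0.0025,0.0046,0,0],[0.002,0.0048,0,0]]' | tee -a log|grep for; python3 c.py 5 4; python3 -m jog '[[0,0,0,0],[0,0,0,0]]' |grep cont; python3 c.py 5 5
```

```text
contact_force: [3.9, -11.1, 7.6]
grip_force: 30.5
t 17.85 r 0.0599 ang -156.8  Frad 0.8 Ftan(cw) -11.8
[[0.0018, 0.0049, 0, 0], [0.0014, 0.005, 0, 0], [0.001, 0.0051, 0, 0], [0.0005, 0.0052, 0, 0]]
contact_force: [1.5, -4.1, 9.2]
t 18.05 r 0.0599 ang -157.4  Frad 0.1 Ftan(cw) -4.4
[[0.0018, 0.0049, 0, 0], [0.0014, 0.0051, 0, 0], [0.0009, 0.0052, 0, 0], [0.0005, 0.0052, 0, 0], [0.0, 0.0052, 0, 0]]
```

The pause push-back of 4.4 N confirms the touch, which I put at about -139.5°. The target is therefore -229.5°, 72° further on.

```bash
python3 -m jog '[[0.0016,0.0049,0,0],[0.0012,0.0051,0,0],[0.0008,0.0052,0,0],[0.0004,0.0052,0,0],[0.0,0.0052,0,0]]' | tee -a log|grep for; python3 c.py 5 5
```

```text
contact_force: [-1.4, -11.6, 12.2]
grip_force: 31.1
t 18.55 r 0.0599 ang 178.1  Frad 1.0 Ftan(cw) -11.6
[[-0.0004, 0.0052, 0, 0], [-0.0009, 0.0052, 0, 0], [-0.0013, 0.0051, 0, 0], [-0.0017, 0.0049, 0, 0], [-0.0022, 0.0048, 0, 0]]
```

```bash
python3 -m jog '[[-0.0004,0.0052,0,0],[-0.0009,0.0052,0,0],[-0.0013,0.0051,0,0],[-0.0017,0.0049,0,0],[-0.0022,0.0048,0,0]]' | tee -a log|grep for; python3 c.py 4.6 5
```

```text
contact_force: [-2.2, -11.9, 13.0]
grip_force: 31.2
t 19.05 r 0.0600 ang 153.1  Frad -3.4 Ftan(cw) -11.7
[[-0.0024, 0.0042, 0, 0], [-0.0027, 0.004, 0, 0], [-0.003, 0.0038, 0, 0], [-0.0033, 0.0035, 0, 0], [-0.0036, 0.0032, 0, 0]]
```

```bash
python3 -m jog '[[-0.0024,0.0042,0,0],[-0.0027,0.004,0,0],[-0.003,0.0038,0,0],[-0.0033,0.0035,0,0],[-0.0036,0.0032,0,0]]' | tee -a log|grep for; python3 c.py 5 2;python3 -m jog '[[0,0,0,0],[0,0,0,0]]' |grep cont; python3 c.py 5 1
```

```text
contact_force: [-6.0, -12.2, 15.5]
grip_force: 31.4
t 19.55 r 0.0601 ang 130.3  Frad -5.4 Ftan(cw) -12.5
[[-0.0041, 0.0032, 0, 0], [-0.0044, 0.0028, 0, 0]]
contact_force: [-2.2, -8.4, 11.3]
t 19.75 r 0.0600 ang 129.8  Frad -5.1 Ftan(cw) -7.0
[[-0.0042, 0.0032, 0, 0]]
```

```bash
python3 -m jog '[[0,0,0,0],[0,0,0,0],[0,0,0,0],[0,0,0,0]]' 0.045 |grep -E "pos|for|width"; python3 -m jog '[[0,0,-0.02,0],[0,0,-0.03,0],[0,0,-0.04,0],[0,0,-0.04,0],[0,0,0,0]]'; python3 - <<'E'
from h import *
C=np.array([.5585,.1295])
for n in("top","scene","wrist"):
  p,o=shot(n,"z_"+n)
  for l in("tray_handle","crank_handle","spare_tin","jar","cup"):
    for d in robot.mark_of(l,p)[:1]:
      w=tow(p,d["at"],o); print(n,l,round(d["confidence"],2),w.round(3),np.degrees(np.arctan2(w[1]-C[1],w[0]-C[0])).round() if l=="crank_handle" else "")
E
```

```text
position: [0.5193, 0.1763, 0.2364]
contact_force: [0.2, 0.5, -0.7]
width: 0.0448
grip_force: 0.0
t: 20.65
position: [0.5211, 0.1768, 0.3716]
tool_rot: [0.004, 0.0, 1.0, 0.001]
contact_force: [0.3, 0.9, 0.1]
width: 0.0447
grip_force: 0.0
top tray_handle 0.77 [ 0.555 -0.012  0.091] 
top spare_tin 0.97 [ 0.542 -0.419  0.001] 
top jar 0.41 [ 0.492  0.42  -0.   ] 
scene tray_handle 0.76 [ 0.555 -0.009  0.086] 
scene crank_handle 0.59 [0.517 0.177 0.247] 131.0
scene spare_tin 0.7 [ 0.544 -0.423 -0.001] 
scene jar 0.76 [ 0.496  0.419 -0.   ] 
scene cup 0.66 [0.603 0.387 0.002] 
wrist tray_handle 0.77 [ 0.558 -0.008  0.085] 
wrist crank_handle 0.59 [0.52  0.18  0.244] 127.0
wrist jar 0.56 [0.496 0.415 0.   ] 
wrist cup 0.64 [ 0.601  0.383 -0.   ]
```

View pics/z_scene.png

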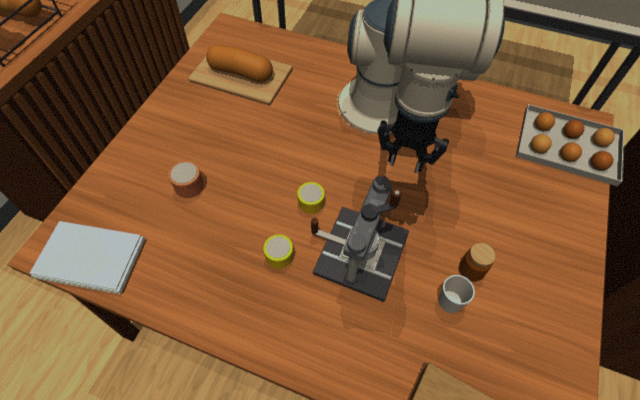

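The picture shows the gripper clear above the press, the tray home with its post at (315,227), and the crank handle at (397,198), about 130° as left. The jar at (480,262), the cup at (457,293) and the spare tin at (185,178) are where they were.

```bash
python3 -c "from station import robot; print(robot.hand_in())"
```

```text
the job is handed in; nothing more can be done
None
```

The job is handed in: tray home against its stop, crank about 90° past the lid touch (felt to within about 7°, lid load inferred rather than read), gripper released and clear, and the other things where they were; the hand-in call returned no verdict.

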